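# Rack the open vial and poise the dropper over it

## Task

Complete the row in the vial rack: stand the open, empty vial upright and fully down in the rack's one free hole, and let go of it, so that it cannot tip while it is dosed. Then draw the dropper straight up out of its bottle, carry it upright, point down, clear over the other things, and poise it for the first drop: tip over the middle of the open vial's mouth, about half a centimetre above it, touching nothing, because a tip that touches is no longer clean. Finish while still holding the dropper steady there, and leave the bottle, the stoppered vials and everything else standing where they are.

Things in the scene. Friction and masses are not known exactly. Their poses are not given: they have to be found in the camera images.
- open_vial: The one vial without a stopper: amber glass, empty, 60 mm tall, 35 g, standing upright on the table behind the pots, apart from the rack. Straight body 25 mm in diameter up to 46 mm, then a neck 19 mm in diameter with a round mouth 14 mm wide at the top. Round, so its yaw does not matter. Origin: centre of its underside, z up to the mouth.
- vial_mouth (a point): Centre of the open vial's mouth, level with its rim, 60 mm above its underside. (Behind the vial and to its left the 0.2 m ring of a fixed magnifier lamp hangs 0.39 m above the table, its near edge 0.6 m from the robot: keep the wrist clear of it.)
- vial_rack: White plastic block 56 mm wide (x), 190 mm long (y), 30 mm high, fixed to the table at the left or right. Four blind holes 28 mm in diameter and 22 mm deep stand in a row along its y axis, 44 mm apart (y = -66, -22, 22, 66 mm), floors 8 mm above the table. Three hold stoppered vials, one is free. Origin: centre of its underside.
- free_hole (a point): Centre of the mouth of the free hole, on the rack's top face, 30 mm above the table. A vial standing in it has its underside 22 mm below this point. Any of the four holes can be the free one.
- full_vial_1: Stoppered amber vial with a plastic cap, 25 mm in diameter, 42 mm tall, standing in a hole of the rack. Origin: centre of its underside.
- full_vial_2: Another stoppered vial of the same size in the rack. Origin: centre of its underside.
- full_vial_3: Another stoppered vial of the same size in the rack. Origin: centre of its underside.
- serum_bottle: Small amber glass bottle with a paper band, about 130 g, loose on the table on the side away from the rack, the dropper in its neck. 33 mm in diameter up to 40 mm, sloping shoulder up to 50 mm, neck 15 mm in outer and 10 mm in inner diameter up to its rim at 66 mm. Origin: centre of its underside.
- bottle_rim (a point): Centre of the bottle's rim, 66 mm above its underside.
- dropper: Dropper of the serum bottle, already unscrewed, sitting loose in its neck; 22 g, rigid, round, 96 mm long. From the tip up: glass pipette 6.4 mm thick with a 3 mm tip; black ribbed collar 24 mm in diameter from 47 to 68 mm (grip here; its lower 10 mm is a skirt round the neck); black bulb 15 to 17 mm thick up to 96 mm. Origin: the tip; z points up to the bulb.
- dropper_tip (a point): The tip, same point as the origin; it must rise 57 mm to leave the neck: in the bottle it is 9 mm above the bottle's underside.
- dropper_collar (a point): On the dropper's axis in the middle of the collar's height, 57 mm above the tip; 66 mm above the table while it sits in the bottle.
- pump_bottle: White pump bottle, 42 mm in diameter, 128 mm tall, loose, standing between the serum bottle and the rack: leave it alone. Origin: centre of its underside.
- cream_pot: Low round cream pot with a screw lid, 71 mm in diameter, 30 mm high, loose, standing between the serum bottle and the rack: leave it alone. Origin: centre of its underside.
- steel_cup: Small steel cup, 64 mm in diameter, 36 mm high, loose, standing between the serum bottle and the rack: leave it alone. Origin: centre of its underside.

How it is judged:
On the way, in this order (a step that is already met when the one before it is completed fails the run):
1. the open vial stands fully down in the free hole, let go, while the dropper is still in its bottle (horizontal distance between open_vial and free_hole below 0.004 m and z of open_vial in the frame of vial_rack below 0.012 m and angle between open_vial's own z axis and vertical below 0.12 rad and contact force between the fingers and open_vial below 0.05 N and z of dropper_tip in the frame of serum_bottle below 0.03 m), for 0.2 s.
2. the dropper is out of the bottle's neck, held by the fingers (z of dropper_tip in the frame of serum_bottle above 0.068 m and contact force between the fingers and dropper above 0.5 N), for 0.1 s.
At the end, for the whole second after the job is handed in: Open vial upright in the free hole, down on its floor (4 mm), let go. Dropper held still and upright (8 deg), tip 1.5 to 12 mm above the vial's rim and within 6 mm of the mouth's middle, touching nothing else. Bottle within 30 mm, stoppered vials 12 mm, other things 20 mm of their start (horizontal distance between open_vial and free_hole below 0.004 m and z of open_vial in the frame of vial_rack below 0.012 m and angle between open_vial's own z axis and vertical below 0.12 rad and contact force between each of the fingers, dropper and open_vial below 0.05 N and horizontal distance between dropper_tip and vial_mouth below 0.006 m and z of dropper_tip in the frame of vial_mouth between 0.0015 and 0.012 m and angle between each of dropper, serum_bottle's own z axis and vertical below 0.15 rad and contact force between the fingers and dropper above 0.5 N and linear speed of dropper below 0.02 m/s and contact force between dropper and vial_rack below 0.05 N and contact force between dropper and serum_bottle below 0.05 N and contact force between dropper and full_vial_1 below 0.05 N and contact force between dropper and full_vial_2 below 0.05 N and contact force between dropper and full_vial_3 below 0.05 N and contact force between dropper and pump_bottle below 0.05 N and contact force between dropper and cream_pot below 0.05 N and contact force between dropper and steel_cup below 0.05 N and distance of serum_bottle from where it was at the start of the episode below 0.03 m and distance of each of full_vial_1, full_vial_2, full_vial_3 from where it was at the start of the episode below 0.012 m and distance of each of pump_bottle, cream_pot, steel_cup from where it was at the start of the episode below 0.02 m); the arm keeps its last pose, push and grip.
It fails at once if the dropper is tipped more than about 30 degrees from upright (angle between dropper's own z axis and vertical above 0.5 rad).
It fails at once if the serum bottle is tipped, or pushed or carried more than 40 mm away (angle between serum_bottle's own z axis and vertical above 0.35 rad or distance of serum_bottle from where it was at the start of the episode above 0.04 m).
It fails at once if a bystander is knocked over or pushed away (distance of any of pump_bottle, cream_pot, steel_cup from where it was at the start of the episode above 0.03 m or angle between any of pump_bottle, cream_pot, steel_cup's own z axis and vertical above 0.35 rad).
It fails at once if a stoppered vial is pulled out of the rack (distance of any of full_vial_1, full_vial_2, full_vial_3 from where it was at the start of the episode above 0.02 m).
It fails at once if once out of the bottle, the dropper touches a vial, the rack or another thing (z of dropper_tip in the frame of serum_bottle above 0.07 m and (contact force between dropper and open_vial above 0.1 N or contact force between dropper and vial_rack above 0.1 N or contact force between dropper and serum_bottle above 0.1 N or contact force between dropper and full_vial_1 above 0.1 N or contact force between dropper and full_vial_2 above 0.1 N or contact force between dropper and full_vial_3 above 0.1 N or contact force between dropper and pump_bottle above 0.1 N or contact force between dropper and cream_pot above 0.1 N or contact force between dropper and steel_cup above 0.1 N)).
It also fails if it takes over 70 s, if anything falls off the work surface, if the arm or the gripper's body presses on something with over 40 N, if the wrist force passes 120 N, or if a joint passes its speed limit or range.

## Robot

A 6-joint arm with a two-finger parallel gripper is mounted at the origin on a cart in front of the work surface, level with it; the furniture and walls round the work are solid. World frame = base frame: x ahead of the robot, y to its left, z up, the work surface at z = 0. Lengths are in m, angles in rad, forces in N, time in s.
With the tool pointing down it reaches from about 0.35 to 0.775 m from the base axis. Payload 5.5 kg.
Tool frame: the origin (TCP) lies at the very end of the fingers, on their centre line; the grasp point (between the pads) lies env.pinch_z behind it (env.pinch_z is the distance from the TCP to the grasp point, in m); z points along the fingers, y is the line along which they close (so a half turn about z gives the same grasp; the last joint's range is limited). The gripper opens to 85 mm and grips with 20 to 120 N. Pads are 22 mm wide; open, the fingers measure 114 mm over their backs; the gripper's body (76 mm by 85 mm) begins 54 mm behind the grasp point. The pads swing forward as they close: fully open they stand 13 mm farther back than shut.
Start: joints at [-1.44, 0.313, 0.046, 1.304, 0, 1.431], TCP at [0.154, -0.554, 0.231] pointing down, gripper open.
Joint ranges: [-2.76, 2.76], [-0.86, 1.69], [-1.03, 1.26], [-2.2, 2.34], [-1.47, 1.5], [-3.14, 3.14]. Speed limits (rad/s): [2.57, 2.57, 3.14, 3.14, 3.14, 3.14].

## Interface

Orientations are given as a unit quaternion [x, y, z, w].
In Python, from bench import env gives the robot as it stands.
- The arm moves only by the shell command python3 jog.py FILE [FORCE], which reads ROWS from the file FILE. ROWS is a JSON list of rows, 1 to 20 of them, each of 7 numbers: a rotation vector rx, ry, rz in normalised numbers (1 is pi/2 rad), then dx, dy, dz in shares of 1 m (1.0 is 1 m), then the finger opening in m; each row is the pose to reach, as a shift and turn from the pose commanded when the command began, along the tool's axes at that moment; what a row does not reach only later rows make up. A row lasts 1/10 s, in which the tool goes at most 0.05 m and 0.15 rad, less where a joint would pass 70% of its speed; a pose out of reach is approached as far as the arm can. The fingers move at their own pace and stop on an object; FORCE is the grip in N (left out, the last holds). Time passes only in rows, so rows that do not move let the fingers close. It prints the time, the measured TCP pose, the force, the opening and the grip force at its end. No shift or turn number may pass 1 either way. Input that does not fit is refused with a message, and nothing moves.
- env.get_obs(): the state, without advancing time (a new reading comes with each control period).
- env.grab_frame(name): name is "side" or "top" or "wrist"; returns the picture (384x512x3 uint8, blue, green, red); there is no depth.
- env.camera_params(name): a dict with "fx", "fy", "cx", "cy" (pixels), "k1" (the pictures are not rectified: a ray, as slopes to the right and down, at radius r is drawn at 1 + k1 r^2 times it, then the intrinsics apply), "T" (4x4, takes a point from camera to world coordinates). Camera axes: x right, y down, z forward; pixel columns grow to the right and rows downward; lengths in m; the calibration is good to about 2 mm. A picture is of the moment at which its call begins: read the wrist's pose just before it. camera_params takes no time and is no camera call; for the wrist camera it gives the pose at the moment of the call.
- env.hand_in(): hands the job in; it is judged then, once.
The state is a dict: "time_s": time; "joint_pos": joint angles; "qvel": joint speeds; "tau": joint torques, N m; "tcp_pos": TCP position; "ee_rot": TCP orientation; "ft_force": force on the tool from outside, world axes, zero at the start; "torque": the same for the moment, N m; "opening": finger opening in m; "grasp_force": force on a finger pad.
Only numpy, scipy, OpenCV 4.12 (cv2) and the standard library are available. Lean on these libraries where they do the work, as an engineer would, in place of code of your own. Each camera call takes 0.05 s, during which the arm holds its last target. There are 200 camera calls.

## Working session

There is one attempt and no reset: what is moved stays moved. The work goes in short steps, Python scripts to look and compute and a shell command to move; the robot and the scene stay as the last step left them, time stands still between calls to the robot, and variables do not carry over. Pictures are saved under pics/ and viewed, at most 12 in all, crops included, and the job is handed in when it is done.

```bash
ls; mkdir -p pics; cat > h.py <<'E'
import numpy as np, cv2
from bench import env
def ray(name,u,v,P=None):
    p=P or env.camera_params(name)
    d=np.array([(u-p["cx"])/p["fx"],(v-p["cy"])/p["fy"]]); s=d.copy()
    for _ in range(30): s=d/(1+p["k1"]*(s@s))
    T=np.array(p["T"]); r=T[:3,:3]@np.array([s[0],s[1],1]); return T[:3,3],r
def onz(name,u,v,z,P=None):
    o,r=ray(name,u,v,P); return o+r*(z-o[2])/r[2]
def proj(name,X,P=None):
    p=P or env.camera_params(name); T=np.array(p["T"]); c=T[:3,:3].T@(np.array(X)-T[:3,3]); s=c[:2]/c[2]
    s=s*(1+p["k1"]*(s@s)); return np.array([s[0]*p["fx"]+p["cx"],s[1]*p["fy"]+p["cy"]])
def tri(a,b):
    (o1,r1),(o2,r2)=a,b; A=np.stack([r1,-r2],1); t=np.linalg.lstsq(A,o2-o1,rcond=None)[0]
    p,q=o1+t[0]*r1,o2+t[1]*r2; return (p+q)/2,np.linalg.norm(p-q)
E
python3 - <<'E'
from h import *
np.set_printoptions(precision=3,suppress=True)
o=env.get_obs(); print(env.pinch_z,o)
for n in("top","side","wrist"):
    p=env.camera_params(n); print(n,p)
    cv2.imwrite(f"pics/{n}0.png",env.grab_frame(n))
a=cv2.imread("pics/top0.png"); cv2.imwrite("pics/top0b.png",cv2.resize(a,(800,600),interpolation=cv2.INTER_CUBIC))
a=cv2.imread("pics/side0.png"); cv2.imwrite("pics/side0b.png",cv2.resize(a,(800,600),interpolation=cv2.INTER_CUBIC))
E
```

```text
bench.py
jog.py
pics
0.0187 {'time_s': 0.0, 'joint_pos': array([-1.44 ,  0.314,  0.045,  1.304, -0.   ,  1.431]), 'qvel': array([-0.   ,  0.   ,  0.001, -0.001, -0.   , -0.   ]), 'tau': array([  0.   , -48.063,  29.853,   0.019,  -0.   ,  -0.   ]), 'tcp_pos': array([ 0.154, -0.554,  0.23 ]), 'ee_rot': array([ 0.991,  0.135, -0.   , -0.001]), 'ft_force': array([0.957, 0.359, 0.162]), 'torque': array([-0.015,  0.016, -0.013]), 'grasp_force': 0.0, 'opening': 0.0854024630203738}
top {'fx': 472.42147739195553, 'fy': 472.42147739195553, 'cx': 249.33993048662694, 'cy': 187.96767200991678, 'k1': -0.06320567181458653, 'T': array([[-0.081, -0.975,  0.208,  0.173],
       [-0.997,  0.078, -0.021,  0.003],
       [ 0.004, -0.209, -0.978,  1.469],
       [ 0.   ,  0.   ,  0.   ,  1.   ]])}
side {'fx': 420.5286913171885, 'fy': 420.5286913171885, 'cx': 249.96932499858818, 'cy': 196.9591807013507, 'k1': 0.024635434110533875, 'T': array([[ 0.956, -0.16 ,  0.245,  0.224],
       [-0.292, -0.578,  0.762, -0.814],
       [ 0.019, -0.8  , -0.599,  0.721],
       [ 0.   ,  0.   ,  0.   ,  1.   ]])}
wrist {'fx': 316.0887562820527, 'fy': 316.0887562820527, 'cx': 256.9717383735993, 'cy': 193.41722685257682, 'k1': 0.007762495763934967, 'T': array([[ 0.267, -0.914, -0.306,  0.231],
       [-0.964, -0.254, -0.084, -0.531],
       [-0.002,  0.318, -0.948,  0.374],
       [ 0.   ,  0.   ,  0.   ,  1.   ]])}
```

View pics/top0b.png

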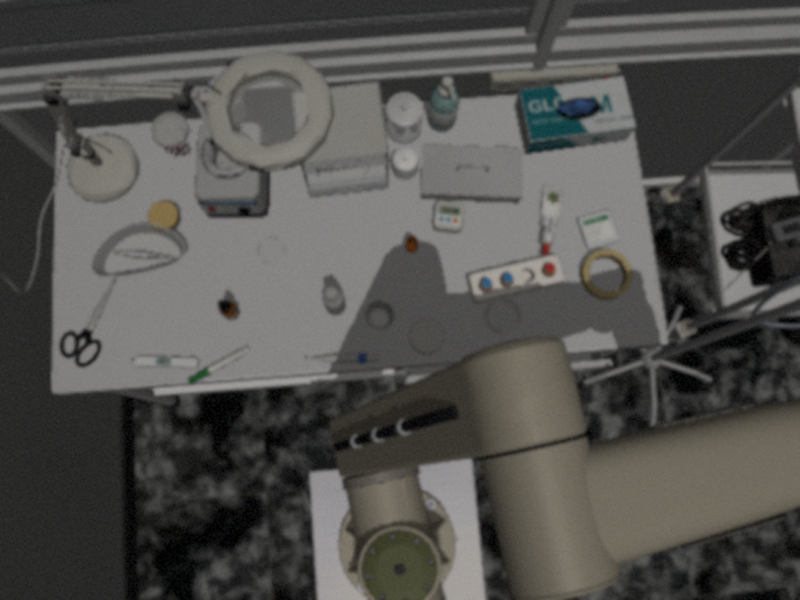

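View pics/side0b.png

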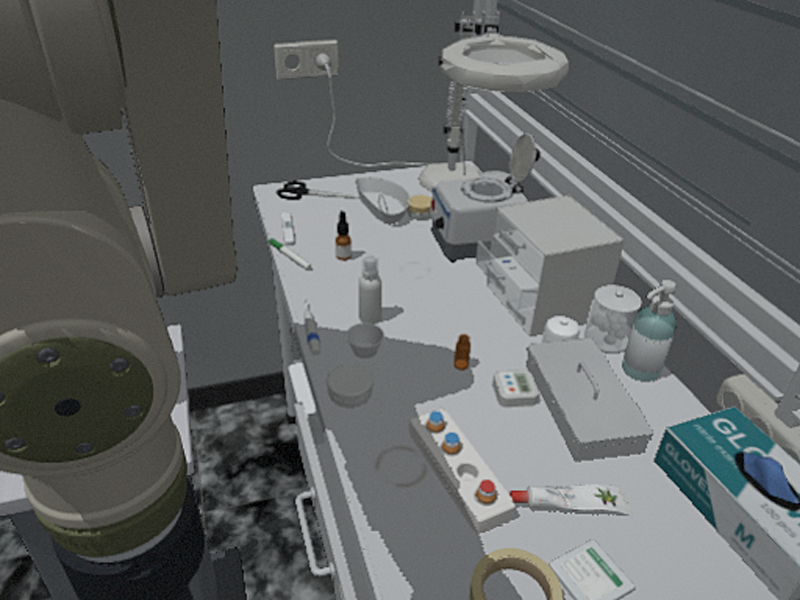

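The top view shows the rack with caps at (485,284), (507,278) and (549,269) and the free hole at (528,274). The open vial is at (411,242), the dropper bottle at (229,308) and the pump at (333,293), all in the enlarged 800x600 picture. In the side view the vial is at (462,352), the hole at (467,472) and the dropper at (343,235).

```bash
python3 - <<'E'
from h import *
np.set_printoptions(precision=4,suppress=True)
def blobs(n,lo,hi,box,mn=8):
    a=cv2.imread(f"pics/{n}0.png"); h=cv2.cvtColor(cv2.GaussianBlur(a,(3,3),0),cv2.COLOR_BGR2HSV); m=cv2.inRange(h,lo,hi)
    k=np.zeros_like(m); x0,y0,x1,y1=[int(b*.64) for b in box]; k[y0:y1,x0:x1]=m[y0:y1,x0:x1]
    c=cv2.connectedComponentsWithStats(k); return [(c[3][i],c[2][i]) for i in range(1,c[0]) if c[2][i,4]>=mn]
caps=[]
for n,box in(("top",(460,240,580,310)),("side",(400,390,520,520))):
  for col,lo,hi in(("blue",(100,80,40),(125,255,255)),("red",(170,100,40),(180,255,255)),("red0",(0,120,40),(5,255,255))):
    for c,s in blobs(n,lo,hi,box): print(n,col,c,s,onz(n,*c,.05 if n=="top" else .047))
amb=((3,110,20),(25,255,255))
for n,boxes in(("top",((395,225,430,260),(210,285,250,330))),("side",((445,325,480,380),(330,230,360,265)))):
  for b in boxes:
    for c,s in blobs(n,*amb,b): print(n,"amber",c,s,onz(n,*c,.03))
# dark dropper
for n,b in(("top",(205,280,245,325)),("side",(325,200,360,260))):
    for c,s in blobs(n,(0,0,0),(180,255,45),b): print(n,"dark",c,s,onz(n,*c,.08))
t=cv2.imread("pics/top0.png"); s=cv2.imread("pics/side0.png")
R=lambda a,x,y,w,h:cv2.resize(a[y:y+h,x:x+w],(400,300),interpolation=cv2.INTER_CUBIC)
cv2.imwrite("pics/crops.png",np.vstack([np.hstack([R(t,296,150,80,60),R(t,125,170,80,60)]),np.hstack([R(s,256,250,80,60),R(s,190,130,80,60)])]))
E
```

```text
top blue [324.25 177.25] [322 175   5   5  20] [ 0.4911 -0.2605  0.05  ]
top blue [310.9524 180.8095] [309 179   5   5  21] [ 0.4832 -0.2182  0.05  ]
top red0 [348.7647 159.0588] [347 157   4   5  17] [ 0.5431 -0.3439  0.05  ]
top red0 [351.1304 171.2174] [349 169   5   6  23] [ 0.5036 -0.3464  0.05  ]
side blue [278.7143 266.3571] [275 263   8   7  42] [ 0.4856 -0.2161  0.047 ]
side blue [288.9592 279.9592] [285 277   9   7  49] [ 0.4929 -0.2591  0.047 ]
side red0 [311.5319 310.9362] [308 308   8   7  47] [ 0.5065 -0.3465  0.047 ]
side red0 [329.3 316.8] [327 314   5   7  30] [ 0.5341 -0.3688  0.047 ]
top amber [262.96 156.16] [260 152   7   9  50] [ 0.5792 -0.0784  0.03  ]
top amber [146.9268 198.0976] [143 194   8   8  41] [0.4735 0.2926 0.03  ]
side amber [295.4815 225.6358] [291 215  10  21 162] [ 0.5813 -0.0806  0.03  ]
side amber [219.1569 153.1569] [215 150   9   7  51] [0.4794 0.3136 0.03  ]
top dark [143.925 195.725] [141 193   7   7  40] [0.471  0.2913 0.08  ]
side dark [218.918  144.0492] [216 136   7  15  61] [0.4728 0.2845 0.08  ]
```

View pics/crops.png

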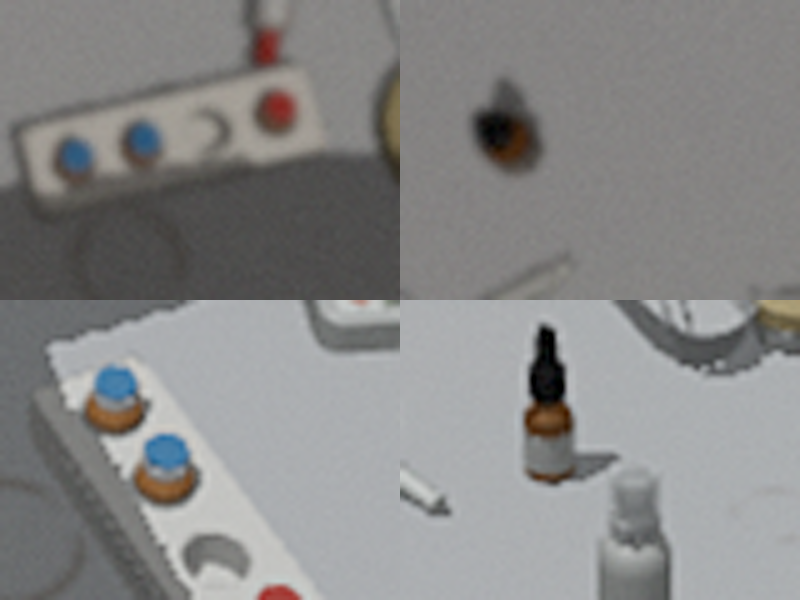

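The manual's scale: turns go in shares of pi/2 rad. Converting my numbers, -1.463 rad / 1.5708 = -0.9314.

```bash
G="0"; echo '[[0,0,-0.4456,0.2,-0.1,0,0.085],[0,0,-0.4456,0.2,-0.1,0,0.085],[0,0,-0.4456,0.2,-0.1,0,0.085],[0,0,-0.4456,0.2,-0.1,0,0.085],[0,0,-0.4456,0.2,-0.1,0,0.085],[0,0,-0.9314,0.43,-0.217,0,0.085],[0,0,-0.9314,0.43,-0.217,0,0.085],[0,0,-0.9314,0.43,-0.217,0,0.085],[0,0,-0.9314,0.43,-0.217,0,0.085],[0,0,-0.9314,0.43,-0.217,0,0.085],[0,0,-0.9314,0.43,-0.217,0,0.085],[0,0,-0.9314,0.43,-0.217,0,0.085],[0,0,-0.9314,0.43,-0.217,0,0.085],[0,0,-0.9314,0.43,-0.217,0,0.085],[0,0,-0.9314,0.43,-0.217,0,0.085]]' > rows.txt && python3 jog.py rows.txt
python3 - <<'E'
from h import *
np.set_printoptions(precision=4,suppress=True)
print(env.get_obs()["joint_pos"],env.get_obs()["tcp_pos"])
P=env.camera_params("wrist"); a=env.grab_frame("wrist"); cv2.imwrite("pics/w1.png",a); np.save("w1.npy",P["T"])
print(P["T"])
for n,X in dict(hole=(.4985,-.303,.03),vial=(.58,-.08,.06)).items(): print(n,proj("wrist",X,P))
for e in((270,110),(208,110),(332,110),(270,53),(270,168)): print("lamp",onz("top",e[0]*.64,e[1]*.64,.39))
for nm,e,z in(("pump",(333,293),.1),("cup",(379,315),.036),("pot",(427,335),.03)): print(nm,onz("top",e[0]*.64,e[1]*.64,z))
E
```

```text
time_s: 1.65
tcp_pos: [0.5092, -0.2312, 0.2314]
ee_rot: [0.648, 0.761, -0.0, 0.0]
ft_force: [-0.2, 0.4, 0.5]
opening: 0.085
grasp_force: 0.0
[-0.5697  0.2823  0.0038  1.2923 -0.0002  0.8409] [ 0.5092 -0.2312  0.2314]
[[ 0.9872  0.1508  0.0511  0.4948]
 [ 0.1593 -0.9358 -0.3144 -0.1498]
 [ 0.0004  0.3185 -0.9479  0.3747]
 [ 0.      0.      0.      1.    ]]
hole [239.3845 222.176 ]
vial [364.4167  20.9084]
lamp [0.7158 0.1455 0.39  ]
lamp [0.7243 0.2441 0.39  ]
lamp [0.7076 0.0473 0.39  ]
lamp [0.8166 0.1414 0.39  ]
lamp [0.6177 0.1497 0.39  ]
pump [0.4752 0.0812 0.1   ]
cup [ 0.4377 -0.0028  0.036 ]
pot [ 0.3913 -0.094   0.03  ]
```

View pics/w1.png

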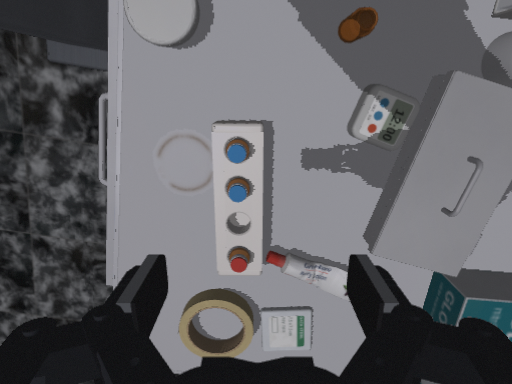

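Wrist picture: the free hole is at about (240,222), the caps are at (236,153), (237,191) and (238,263), and the open vial is at about (350–372, 12–33). These match my estimates, so I refine next.

```bash
python3 - <<'E'
from h import *
np.set_printoptions(precision=4,suppress=True)
P=env.camera_params("wrist"); a=cv2.imread("pics/w1.png"); h=cv2.cvtColor(cv2.GaussianBlur(a,(3,3),0),cv2.COLOR_BGR2HSV)
def bl(lo,hi,x0,y0,x1,y1):
    m=cv2.inRange(h,lo,hi); k=np.zeros_like(m);k[y0:y1,x0:x1]=m[y0:y1,x0:x1]
    c=cv2.connectedComponentsWithStats(k); i=1+c[2][1:,4].argmax(); return c[3][i],c[2][i],c[1]==i
for n,lo,hi,b in(("b1",(100,120,40),(125,255,255),(220,140,250,170)),("b2",(100,120,40),(125,255,255),(220,175,250,205)),("r",(170,100,40),(180,255,255),(220,245,255,280)),("r",(0,150,40),(5,255,255),(220,245,255,280))):
    try:
        c,s,_=bl(lo,hi,*b); print(n,c,s,onz("wrist",*c,.05,P))
    except Exception as e: print(n,e)
# hole: rim edge = non-white within rack
g=cv2.cvtColor(a,cv2.COLOR_BGR2GRAY); print(g[208:238,226:254:2])
for z,t in((.06,'top'),(0,'bot')): print(t,proj("wrist",(.58,-.0795,z),P))
c,s,m=bl((3,120,20),(25,255,255),330,0,385,50); print("vial",c,s,onz("wrist",*c,.03,P))
# top face of rack edges
w=((h[...,2]>150)&(h[...,1]<40)).astype(np.uint8)*255; k=np.zeros_like(w);k[115:285,205:272]=w[115:285,205:272]
r=cv2.minAreaRect(max(cv2.findContours(k,0,1)[0],key=cv2.contourArea)); print(r,onz("wrist",*r[0],.03,P))
for q in cv2.boxPoints(r): print(onz("wrist",*q,.03,P))
E
```

```text
b1 [236.465  153.1811] [228 145  18  17 243] [ 0.4844 -0.2173  0.05  ]
b2 [237.0991 193.0849] [229 185  17  17 212] [ 0.4911 -0.2605  0.05  ]
r [233. 259.] [233 259   1   1   1] [ 0.4977 -0.3414  0.05  ]
r [238.3946 264.2381] [232 258  14  13 147] [ 0.5049 -0.3473  0.05  ]
[[176 176 176 177 176 176 176 177 176 176 176 176 175 177]
 [177 177 177 176 176 177 177 177 176 176 177 176 175 177]
 [176 176 177 176 176 176 175 176 175 176 176 176 176 176]
 [176 176 176 176 174 173 167 171 174 175 176 176 175 176]
 [176 176 175 173 150 148 161 160 157 172 174 175 176 176]
 [176 176 174 142 112 147 176 176 172 159 173 176 176 177]
 [177 175 153 110 104 147 175 175 176 173 163 175 176 176]
 [176 168 124 103 104 150 175 176 176 176 171 168 176 176]
 [177 145 107 104 104 175 175 176 176 175 176 166 176 175]
 [176 123 103 104 104 173 175 176 176 176 175 170 171 176]
 [169 102 103 103 104 145 176 176 176 175 175 176 166 176]
 [156  89 104 103 104 108 175 176 176 175 176 175 166 176]
 [145  71  96 103 103 145 175 176 175 175 175 175 160 175]
 [144  72  96 103 104 104 173 176 175 175 176 174 140 174]

[... 533 characters left out ...]
175 164 129  81  71  71  71  74  74  79 124 158 175 176]
 [174 174 148 123  83  73  71  74  79 106 150 169 175 175]
 [175 174 174 139 125  90  85  90 114 146 163 174 175 175]
 [175 175 174 169 142 138 138 142 146 161 175 174 175 175]
 [175 175 175 175 174 161 153 159 168 175 175 174 175 175]
 [174 175 173 175 174 174 174 175 174 174 174 174 175 175]
 [175 175 174 175 175 175 173 174 175 175 174 174 174 175]]
top [364.4096  20.3854]
bot [346.2234  31.6764]
vial [357.828   24.2342] [339   8  39  34 901] [ 0.5827 -0.077   0.03  ]
((238.0, 199.5), (169.0, 66.0), 90.0) [ 0.493  -0.2749  0.03  ]
[ 0.4451 -0.1862  0.03  ]
[ 0.5142 -0.175   0.03  ]
[ 0.5505 -0.3813  0.03  ]
[ 0.4676 -0.3946  0.03  ]
```

```bash
echo '[[0,0,0,0.035,0.024,0.02,0.085],[0,0,0,0.07,0.048,0.04,0.085],[0,0,0,0.105,0.072,0.06,0.085],[0,0,0,0.138,0.095,0.08,0.085],[0,0,0,0.138,0.095,0.08,0.085],[0,0,0,0.138,0.095,0.08,0.085]]' > rows.txt && python3 jog.py rows.txt
cat > vial.py <<'E'
from h import *
np.set_printoptions(precision=4,suppress=True)
import sys
P=env.camera_params("wrist"); a=env.grab_frame("wrist"); cv2.imwrite(f"pics/{sys.argv[1]}.png",a); h=cv2.cvtColor(cv2.GaussianBlur(a,(3,3),0),cv2.COLOR_BGR2HSV)
m=cv2.inRange(h,(3,120,20),(25,255,255)); c=cv2.connectedComponentsWithStats(m); i=1+c[2][1:,4].argmax(); print(c[3][i],c[2][i])
ys,xs=np.where(c[1]==i)
for y in np.unique(ys)[::3]: r=xs[ys==y]; print(y,r.min(),r.max(),end=' | ')
print(env.get_obs()["tcp_pos"],env.get_obs()["joint_pos"])
for z in(0,.046,.06): print(z,proj("wrist",(.58,-.0795,z),P))
E
python3 vial.py w2
```

```text
time_s: 2.3
tcp_pos: [0.581, -0.0781, 0.1507]
ee_rot: [0.647, 0.763, -0.001, -0.001]
ft_force: [-0.8, 0.2, -0.7]
opening: 0.0848
grasp_force: 0.0
[259.3414 187.6938] [246 167  28  42 908]
167 257 261 | 170 252 267 | 173 250 269 | 176 248 270 | 179 248 271 | 182 248 271 | 185 247 272 | 188 246 272 | 191 246 273 | 194 246 272 | 197 247 272 | 200 249 270 | 203 250 269 | 206 253 266 | [ 0.5812 -0.079   0.1515] [-0.2717  0.3692 -0.072   1.1296 -0.0005  1.1366]
0 [257.0917 178.7685]
0.046 [257.0608 193.9994]
0.06 [257.0492 199.6956]
```

View pics/w2.png

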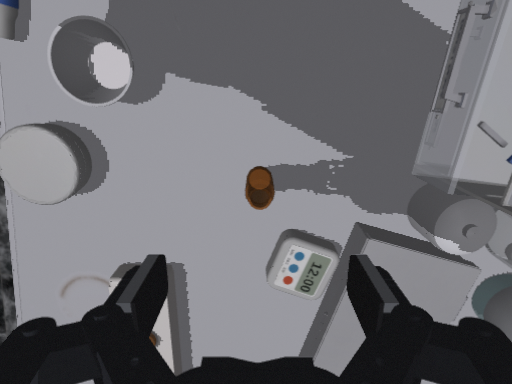

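The wrist view shows the vial straight ahead at (259,188), within about 1 mm of the TCP. The cup, pot and timer are clear of the fingers, so I descend and grip.

```bash
echo '[[0,0,0,0,0,0.03,0.085],[0,0,0,0,0,0.06,0.085],[0,0,0,0,0,0.09,0.085],[0,0,0,0,0,0.11,0.085],[0,0,0,0,0,0.124,0.085],[0,0,0,0,0,0.124,0.085],[0,0,0,0,0,0.124,0.05],[0,0,0,0,0,0.124,0.035],[0,0,0,0,0,0.124,0.02],[0,0,0,0,0,0.124,0.02],[0,0,0,0,0,0.124,0.02],[0,0,0,0,0,0.124,0.02],[0,0,0,0,0,0.124,0.02],[0,0,0,0,0,0.124,0.02],[0,0,0,0,0,0.124,0.02]]' > rows.txt && python3 jog.py rows.txt 25
```

```text
time_s: 3.85
tcp_pos: [0.5821, -0.0786, 0.0282]
ee_rot: [0.647, 0.762, 0.0, 0.001]
ft_force: [-0.1, -1.2, 5.7]
opening: 0.0235
grasp_force: 25.7
```

```bash
echo '[[0,0,0,0,0,-0.03,0.02],[0,0,0,0,0,-0.06,0.02],[0,0,0,0,0,-0.085,0.02],[0,0,0,-0.03,-0.017,-0.085,0.02],[0,0,0,-0.065,-0.037,-0.085,0.02],[0,0,0,-0.1,-0.057,-0.085,0.02],[0,0,0,-0.135,-0.077,-0.085,0.02],[0,0,0,-0.17,-0.097,-0.085,0.02],[0,0,0,-0.195,-0.112,-0.085,0.02],[0,0,0,-0.209,-0.119,-0.085,0.02],[0,0,0,-0.209,-0.119,-0.085,0.02],[0,0,0,-0.209,-0.119,-0.085,0.02]]' > rows.txt && python3 jog.py rows.txt 25
python3 - <<'E'
from h import *
np.set_printoptions(precision=4,suppress=True)
P=env.camera_params("wrist"); print(env.get_obs()["tcp_pos"],env.get_obs()["ee_rot"],env.get_obs()["opening"])
a=env.grab_frame("wrist"); cv2.imwrite("pics/w3.png",a); t=env.get_obs()["tcp_pos"]
for z in(-.028,.018,.032): print("vial",z,proj("wrist",t+[0,0,z],P))
print("hole",proj("wrist",(.498,-.304,.03),P))
s=env.grab_frame("side"); cv2.imwrite("pics/s3.png",s)
for X in((.498,-.304,.03),t+[0,0,-.028],t+[0,0,.032]): print("side",proj("side",X))
h=cv2.cvtColor(cv2.GaussianBlur(a,(3,3),0),cv2.COLOR_BGR2HSV)
m=cv2.inRange(h,(3,120,20),(25,255,255)); c=cv2.connectedComponentsWithStats(m)
for i in range(1,c[0]):
    if c[2][i,4]>100: print(c[3][i],c[2][i])
cv2.imwrite("pics/c3.png",np.hstack([cv2.resize(a[150:384,130:390],(400,360)),cv2.resize(s[200:330,240:384],(400,360))]))
E
```

```text
time_s: 5.05
tcp_pos: [0.498, -0.3031, 0.112]
ee_rot: [0.647, 0.762, 0.0, -0.0]
ft_force: [0.1, 0.3, 0.1]
opening: 0.0233
grasp_force: 25.3
[ 0.498  -0.3031  0.112 ] [ 0.6472  0.7624  0.0003 -0.0005] 0.023303787533043515
vial -0.028 [259.2513 232.636 ]
vial 0.018 [259.9839 276.3167]
vial 0.032 [260.3038 295.3777]
hole [258.2348 203.2944]
side [298.5523 300.9474]
side [300.7314 282.647 ]
side [303.5828 261.2635]
[478.9861  45.3542] [473  39  13  14 144]
[258.2536 135.0942] [242 130  34  18 138]
[256.891  265.5576] [ 231  216   53   98 4082]
```

View pics/c3.png

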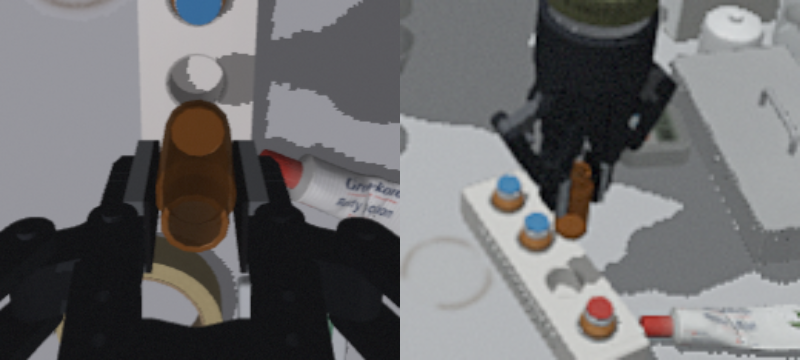

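In the wrist crop the held vial's bottom disc is at about (259,236), with the hole beyond it at (258,202), and the vial hangs upright. Next I measure the relative offset more precisely.

```bash
python3 - <<'E'
from h import *
np.set_printoptions(precision=4,suppress=True)
P=env.camera_params("wrist"); t=env.get_obs()["tcp_pos"]; a=cv2.imread("pics/w3.png"); g=cv2.cvtColor(a,cv2.COLOR_BGR2GRAY)
print(g[180:222:2,234:284:2])
h=cv2.cvtColor(a,cv2.COLOR_BGR2HSV); m=cv2.inRange(h,(3,90,10),(25,255,255))
for v in(214,215,216,218,222,226,230,236,242,250,258,264): 
    x=np.where(m[v,215:300])[0]; print(v,(x.min()+215,x.max()+215) if len(x) else None)
th=np.linspace(0,6.283,73)
def circ(c,r): return np.array([proj("wrist",(c[0]+r*np.cos(q),c[1]+r*np.sin(q),c[2]),P) for q in th])
for nm,c,r in(("vbot",t+[0,0,-.0282],.0125),("vsh",t+[0,0,.018],.0125),("hole",np.array([.498,-.304,.03]),.014)):
    k=circ(c,r); print(nm,k.min(0),k.max(0),(k.min(0)+k.max(0))/2)
E
```

```text
[[184 185 185 184 185 184 184 184 184 185 184 184 184 185 184 184 184 183
  184 185 183 183 183 182 182]
 [184 185 185 185 185 184 184 185 185 184 184 183 184 184 184 184 184 184
  184 184 184 184 183 183 182]
 [184 184 185 185 184 184 183 184 184 182 182 181 177 181 181 183 184 184
  183 184 183 184 184 150 109]
 [185 183 184 184 184 184 184 182 156 142 162 172 176 170 162 159 176 183
  181 183 148 110 110 108 109]
 [184 184 183 184 184 183 149 131 109 114 184 184 184 183 184 184 180 159
  142 109 111 110 110 109 109]
 [185 185 184 184 177 136 114 108 110 154 183 183 184 183 183 183 183 184
  141 103 110 110 111 109 109]
 [184 184 183 184 146 114 108 109 108 154 184 183 183 183 184 184 183 183
  183 122 105 110 110 109 109]
 [184 184 183 152 116 108 109 108 109 183 183 183 183 183 183 183 183 183
  184 183 105 107 110 109 109]
 [183 184 176 130 108 108 109 107 108 183 183 183 184 184 182 183 183 183
  184 183 145 100 110 108 109]
 [183 184 158 107 108 108 108 107 108 109 183 183 183 183 183 184 182 182
  184 182 146  90 109 110 109]
 [185 184 143  97 100 109 107 109 108 109 183 183 
[... 993 characters left out ...]
2 118]
 [182 183 181 182 178  87  48  39  42  47  47  51  53  53  45  42  34  33
   41  86 179 182 182 182 182]]
214 None
215 (np.int64(256), np.int64(261))
216 (np.int64(250), np.int64(265))
218 (np.int64(248), np.int64(269))
222 (np.int64(242), np.int64(273))
226 (np.int64(240), np.int64(276))
230 (np.int64(238), np.int64(277))
236 (np.int64(237), np.int64(278))
242 (np.int64(236), np.int64(279))
250 (np.int64(234), np.int64(280))
258 (np.int64(233), np.int64(281))
264 (np.int64(232), np.int64(282))
vbot [237.9443 213.754 ] [279.78   251.7778] [258.8622 232.7659]
vsh [232.232  252.9459] [286.7228 300.1157] [259.4774 276.5308]
hole [239.2738 186.387 ] [276.0692 220.8992] [257.6715 203.6431]
```

```bash
echo '[[0,0,0,0,0.0005,0.025,0.02],[0,0,0,0,0.0005,0.045,0.02],[0,0,0,0,0.0005,0.052,0.02],[0,0,0,0,0.0005,0.056,0.02],[0,0,0,0,0.0005,0.06,0.02],[0,0,0,0,0.0005,0.064,0.02],[0,0,0,0,0.0005,0.064,0.02]]' > rows.txt && python3 jog.py rows.txt
```

```text
time_s: 5.85
tcp_pos: [0.4999, -0.3054, 0.0502]
ee_rot: [0.647, 0.762, -0.001, 0.002]
ft_force: [0.1, -4.8, 0.7]
opening: 0.0233
grasp_force: 25.7
```

```bash
echo '[[0,0,0,0,0,0.004,0.02],[0,0,0,0,0,0.008,0.02],[0,0,0,0,0,0.008,0.02]]' > rows.txt && python3 jog.py rows.txt; echo '[[0,0,0,0,0,0.002,0.02],[0,0,0,0,0,0.004,0.02],[0,0,0,0,0,0.004,0.02]]' > rows.txt && python3 jog.py rows.txt; python3 -c "
from h import *
print([env.get_obs()[k] for k in('tcp_pos','ft_force')]);cv2.imwrite('pics/s4.png',cv2.resize(env.grab_frame('side')[210:330,240:384],(720,600),interpolation=cv2.INTER_CUBIC))"
```

```text
time_s: 6.15
tcp_pos: [0.4991, -0.3051, 0.0404]
ee_rot: [0.647, 0.762, -0.001, 0.001]
ft_force: [-0.3, -5.0, -0.3]
opening: 0.0233
grasp_force: 25.6
time_s: 6.45
tcp_pos: [0.4991, -0.3051, 0.0366]
ee_rot: [0.647, 0.762, -0.001, 0.001]
ft_force: [-0.3, -5.5, 1.3]
opening: 0.0232
grasp_force: 25.7
[array([ 0.49907679, -0.30511912,  0.03655897]), array([-0.26077327, -5.53128709,  1.30088213])]
```

View pics/s4.png

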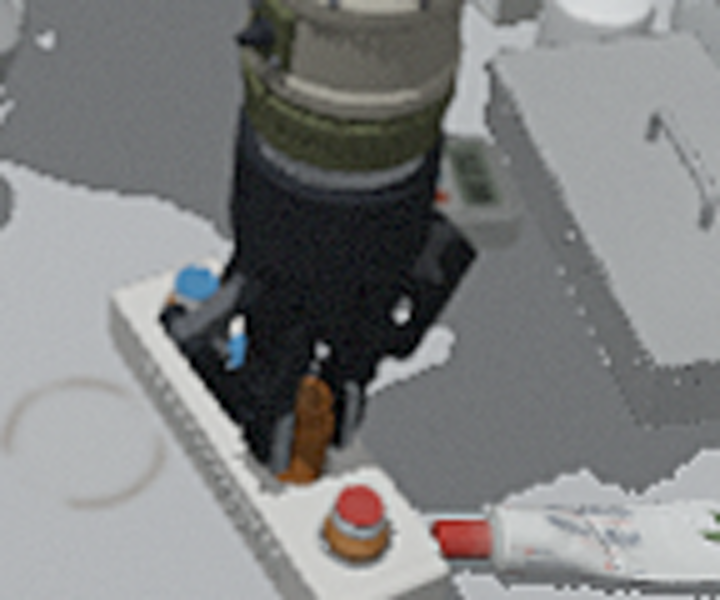

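The side view shows the vial standing in the hole next to the red cap, with its base below the rack top. I ease off the sideways load, open, and rise.

```bash
echo '[[0,0,0,-0.001,0,0.0005,0.02],[0,0,0,-0.002,0,0.0005,0.02],[0,0,0,-0.002,0,0.0005,0.03],[0,0,0,-0.002,0,0.0005,0.04],[0,0,0,-0.002,0,0.0005,0.05],[0,0,0,-0.002,0,0.0005,0.06],[0,0,0,-0.002,0,0.0005,0.06],[0,0,0,-0.002,0,0.0005,0.06],[0,0,0,-0.002,0,-0.03,0.06],[0,0,0,-0.002,0,-0.06,0.06],[0,0,0,-0.002,0,-0.09,0.07],[0,0,0,-0.002,0,-0.12,0.085],[0,0,0,0.04,0,-0.12,0.085],[0,0,0,0.06,0,-0.12,0.085],[0,0,0,0.06,0,-0.12,0.085],[0,0,0,0.06,0,-0.12,0.085]]' > rows.txt && python3 jog.py rows.txt
python3 - <<'E'
from h import *
np.set_printoptions(precision=4,suppress=True)
P=env.camera_params("wrist"); a=env.grab_frame("wrist"); s=env.grab_frame("side"); tp=env.grab_frame("top")
for n,i in(("w5",a),("s5",s),("t5",tp)): cv2.imwrite(f"pics/{n}.png",i)
u,v=proj("wrist",(.498,-.304,.05),P).astype(int); print(u,v,env.get_obs()["tcp_pos"])
y0,x0=max(0,v-60),max(0,u-80); print(x0,y0)
cv2.imwrite("pics/c5.png",np.vstack([np.hstack([cv2.resize(a[y0:y0+120,x0:x0+160],(400,300)),cv2.resize(s[255:330,245:345],(400,300),interpolation=2)]),
 np.hstack([cv2.resize(tp[170:230,110:190],(400,300),interpolation=2),cv2.resize(s[120:195,180:280],(400,300),interpolation=2)])]))
th=np.linspace(0,6.283,73)
for z,r in((.068,.0095),(.054,.0125)):
    k=np.array([proj("wrist",(.498+r*np.cos(q),-.304+r*np.sin(q),z),P) for q in th]); print(k.min(0),k.max(0))
h=cv2.cvtColor(a,cv2.COLOR_BGR2HSV); m=cv2.inRange(h,(3,90,10),(25,255,255)); c=cv2.connectedComponentsWithStats(m)
for i in range(1,c[0]):
    if c[2][i,4]>60: print(c[3][i],c[2][i])
E
```

```text
time_s: 8.1
tcp_pos: [0.4889, -0.2447, 0.1566]
ee_rot: [0.647, 0.763, -0.0, 0.0]
ft_force: [-0.1, -1.0, 0.8]
opening: 0.0848
grasp_force: 0.0
257 255 [ 0.4889 -0.2456  0.1561]
177 195
[246.0485 256.4747] [268.6975 276.2866]
[243.1485 245.2209] [271.5278 270.2879]
[428.5106 127.0319] [423 122  12  11  94]
[257.8931 147.0503] [243 141  30  20 159]
[257.4031 196.1257] [244 190  28  18 191]
[256.6973 257.909 ] [ 244  232   27   61 1176]
```

View pics/c5.png

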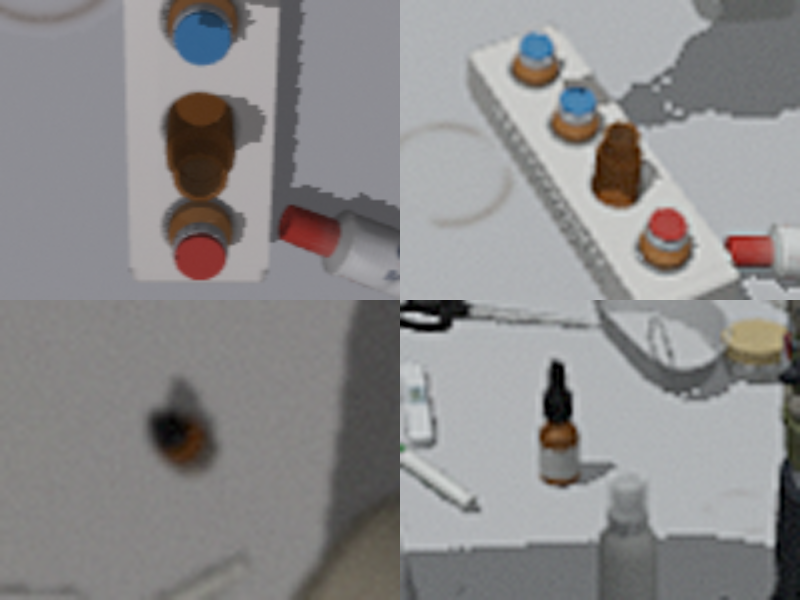

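Wrist crop: the vial stands upright in the hole, mouth at about (257,265) against a predicted (257,266). The other vials are in place, and the bottle is unchanged in the top and side views. Next I go over to the dropper.

```bash
echo '[[0,0,0,0.01,0,-0.03,0.085],[0,0,0,0.04,0.005,-0.055,0.085],[0,0,0,0.08,0.01,-0.06,0.085],[0,0,0,0.12,0.015,-0.06,0.085],[0,0,0,0.16,0.021,-0.06,0.085],[0,0,0,0.2,0.026,-0.06,0.085],[0,0,0,0.24,0.032,-0.06,0.085],[0,0,0,0.28,0.037,-0.06,0.085],[0,0,0,0.32,0.042,-0.06,0.085],[0,0,0,0.36,0.047,-0.06,0.085],[0,0,0,0.4,0.053,-0.06,0.085],[0,0,0,0.44,0.058,-0.06,0.085],[0,0,0,0.48,0.063,-0.06,0.085],[0,0,0,0.51,0.067,-0.06,0.085],[0,0,0,0.529,0.0695,-0.05,0.085],[0,0,0,0.529,0.0695,-0.04,0.085],[0,0,0,0.529,0.0695,-0.04,0.085],[0,0,0,0.529,0.0695,-0.04,0.085]]' > rows.txt && python3 jog.py rows.txt
python3 - <<'E'
from h import *
np.set_printoptions(precision=4,suppress=True)
P=env.camera_params("wrist"); print(env.get_obs()["tcp_pos"],env.get_obs()["joint_pos"]); a=env.grab_frame("wrist"); cv2.imwrite("pics/w6.png",a)
for z in(0,.04,.056,.077,.105): print(z,proj("wrist",(.472,.289,z),P))
E
```

```text
time_s: 10.05
tcp_pos: [0.4715, 0.2874, 0.1957]
ee_rot: [0.648, 0.762, -0.001, -0.0]
ft_force: [-1.1, -0.4, 0.2]
opening: 0.0852
grasp_force: 0.0
[0.4715 0.2874 0.1957] [ 0.4023  0.283  -0.083   1.2063 -0.0005  1.8115]
0 [258.8434 165.0309]
0.04 [259.0397 174.5971]
0.056 [259.1324 179.1136]
0.077 [259.2697 185.7993]
0.105 [259.487  196.3846]
```

View pics/w6.png

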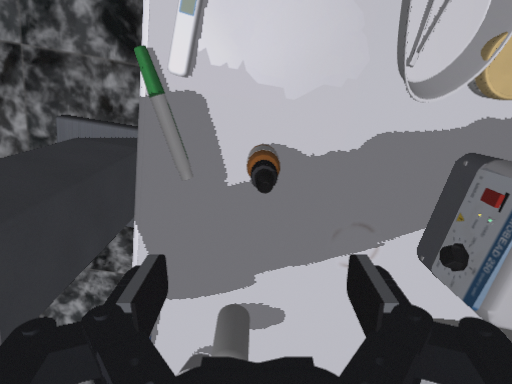

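The wrist view shows the bottle and dropper at about (265,175), bulb end at (265,185). That is a few mm off the earlier estimate.

```bash
cat > dr.py <<'E'
from h import *
np.set_printoptions(precision=4,suppress=True)
import sys
P=env.camera_params("wrist"); a=cv2.imread("pics/"+sys.argv[1]); h=cv2.cvtColor(a,cv2.COLOR_BGR2HSV)
b=[int(x) for x in sys.argv[2:6]]
for n,m in(("dark",cv2.inRange(h,(0,0,0),(180,255,55))),("amber",cv2.inRange(h,(3,90,56),(25,255,255)))):
    k=np.zeros_like(m);k[b[1]:b[3],b[0]:b[2]]=m[b[1]:b[3],b[0]:b[2]]
    c=cv2.connectedComponentsWithStats(k); i=1+c[2][1:,4].argmax(); print(n,c[3][i],c[2][i])
    ys,xs=np.where(c[1]==i)
    for y in np.unique(ys)[::2]: r=xs[ys==y]; print(y,r.min(),r.max(),end=' | ')
    print()
th=np.linspace(0,6.283,73); X=[float(x) for x in sys.argv[6:8]]
for nm,z,r in(("base",.0,.0165),("body",.04,.0165),("collB",.056,.012),("collT",.077,.012),("bulbtop",.100,.0078),("bulbtop",.105,.005)):
    k=np.array([proj("wrist",(X[0]+r*np.cos(q),X[1]+r*np.sin(q),z),P) for q in th]); print(nm,k.min(0),k.max(0))
E
python3 dr.py w6.png 235 135 295 210 .476 .295
```

```text
dark [264.0353 175.5361] [251 160  27  33 651]
160 261 266 | 162 256 271 | 164 255 273 | 166 253 274 | 168 252 275 | 170 251 276 | 172 251 276 | 174 251 277 | 176 251 276 | 178 252 276 | 180 252 275 | 182 253 275 | 184 254 274 | 186 256 272 | 188 257 271 | 190 259 270 | 192 261 267 | 
amber [262.5611 159.3889] [247 150  33  26 360]
150 261 264 | 152 255 271 | 154 253 274 | 156 251 275 | 158 249 277 | 160 249 277 | 162 248 278 | 164 247 278 | 166 247 279 | 168 248 279 | 170 248 279 | 172 248 278 | 174 249 250 | 
base [247.8289 145.2337] [277.9754 174.8249]
body [246.7119 152.5144] [280.5669 185.4374]
collB [251.0377 160.8132] [276.9335 185.8812]
collT [250.6097 166.2636] [278.393  192.9818]
bulbtop [255.3451 178.4054] [274.971  197.1171]
bulbtop [258.9045 183.6515] [271.727 195.851]
```

```bash
echo '[[0,0,0,0.004,0.0025,0.015,0.085],[0,0,0,0.008,0.005,0.03,0.085],[0,0,0,0.008,0.005,0.035,0.085],[0,0,0,0.008,0.005,0.035,0.085]]' > rows.txt && python3 jog.py rows.txt
python3 - <<'E'
from h import *
print(env.get_obs()["tcp_pos"]); cv2.imwrite("pics/w7.png",env.grab_frame("wrist"))
E
python3 dr.py w7.png 225 135 300 230 .476 .297
python3 - <<'E'
from h import *
a=cv2.imread("pics/side0.png");b=cv2.imread("pics/s5.png")
for n in("side0","s5"):
    h=cv2.cvtColor(cv2.imread(f"pics/{n}.png"),cv2.COLOR_BGR2HSV)[130:175,205:235]; m=h[...,2]<45
    for y in range(0,45,3):
        x=np.where(m[y])[0]
        if len(x): print(y+130,x.min()+205,x.max()+205,end=' | ')
    print()
for X in((.472,.289),(.476,.297),(.476,.293)): print(X,*[proj("side",(*X,z)).round(1) for z in(.056,.077,.105)],*[proj("top",(*X,z)).round(1) for z in(.056,.077,.105)])
E
```

```text
time_s: 10.5
tcp_pos: [0.4749, 0.2963, 0.161]
ee_rot: [0.648, 0.762, -0.001, -0.0]
ft_force: [0.6, 0.0, 0.3]
opening: 0.0849
grasp_force: 0.0
[0.47489412 0.29631969 0.16097479]
dark [258.4006 198.162 ] [244 179  30  41 926]
179 257 261 | 181 251 265 | 183 249 268 | 185 247 269 | 187 246 271 | 189 245 272 | 191 245 272 | 193 245 272 | 195 244 273 | 197 244 273 | 199 244 273 | 201 244 273 | 203 245 271 | 205 246 271 | 207 246 270 | 209 248 268 | 211 249 267 | 213 250 267 | 215 251 266 | 217 253 264 | 219 256 260 | 
amber [258.0329 177.7207] [241 167  36  28 487]
167 255 260 | 169 250 266 | 171 247 270 | 173 245 271 | 175 243 273 | 177 243 274 | 179 242 275 | 181 241 275 | 183 241 275 | 185 241 276 | 187 241 276 | 189 241 276 | 191 241 275 | 193 242 274 | 
base [242.3681 158.0477] [275.4509 190.0534]
body [240.3939 167.9249] [277.9983 203.8543]
collB [244.8667 178.0245] [273.7968 205.4945]
collT [243.8851 185.6075] [275.1921 215.064 ]
bulbtop [248.6252 201.2697] [270.987  222.0554]
bulbtop [252.5462 207.6786] [267.1956 221.2543]
136 218 220 | 139 218 220 | 142 217 220 | 145 216 222 | 148 216 222 | 
136 218 220 | 139 218 220 | 142 217 220 | 145 216 222 | 148 216 222 | 
(0.472, 0.289) [218.5 150.2] [218.3 144.2] [218.1 136.1] [146.4 196.9] [144.9 195.5] [142.9 193.7]
(0.476, 0.297) [219.2 148.7] [219.  142.8] [218.7 134.7] [143.7 195.8] [142.2 194.5] [140.1 192.6]
(0.476, 0.293) [219.5 149.4] [219.3 143.4] [219.1 135.3] [145.  195.7] [143.5 194.4] [141.5 192.5]
```

```bash
echo '[[0,0,0,0,0,0.03,0.085],[0,0,0,0,0,0.06,0.085],[0,0,0,0,0,0.08,0.085],[0,0,0,0,0,0.1,0.085],[0,0,0,0,0,0.112,0.085],[0,0,0,0,0,0.112,0.085],[0,0,0,0,0,0.112,0.085]]' > rows.txt && python3 jog.py rows.txt 25; echo '[[0,0,0,0,0,0,0.06],[0,0,0,0,0,0,0.045],[0,0,0,0,0,0,0.035],[0,0,0,0,0,0,0.028],[0,0,0,0,0,0,0.02],[0,0,0,0,0,0,0.02],[0,0,0,0,0,0,0.02],[0,0,0,0,0,0,0.02]]' > rows.txt && python3 jog.py rows.txt 25
```

```text
time_s: 11.25
tcp_pos: [0.4757, 0.2975, 0.0502]
ee_rot: [0.647, 0.762, 0.0, 0.0]
ft_force: [-0.0, -0.7, 0.5]
opening: 0.0849
grasp_force: 0.0
time_s: 12.05
tcp_pos: [0.4754, 0.2974, 0.0496]
ee_rot: [0.647, 0.762, 0.0, 0.0]
ft_force: [0.2, 0.2, 4.3]
opening: 0.0221
grasp_force: 24.6
```

```bash
echo '[[0,0,0,0,0,-0.01,0.02],[0,0,0,0,0,-0.02,0.02],[0,0,0,0,0,-0.03,0.02],[0,0,0,0,0,-0.04,0.02],[0,0,0,0,0,-0.05,0.02],[0,0,0,0,0,-0.06,0.02],[0,0,0,0,0,-0.07,0.02],[0,0,0,0,0,-0.09,0.02],[0,0,0,0,0,-0.12,0.02],[0,0,0,0,0,-0.15,0.02],[0,0,0,0,0,-0.16,0.02],[0,0,0,0,0,-0.16,0.02],[0,0,0,0,0,-0.16,0.02]]' > rows.txt && python3 jog.py rows.txt
python3 - <<'E'
from h import *
np.set_printoptions(precision=4,suppress=True)
P=env.camera_params("wrist"); t=env.get_obs()["tcp_pos"]; print(t); a=env.grab_frame("wrist"); s=env.grab_frame("side")
cv2.imwrite("pics/w8.png",a);cv2.imwrite("pics/s8.png",s)
tip=t+[0,0,-.0405]; print("tip w",proj("wrist",tip,P),"s",proj("side",tip),"collar s",proj("side",t+[0,0,.0165]), "bottle s",proj("side",(.4757,.297,.066)))
u,v=proj("side",tip).astype(int)
cv2.imwrite("pics/c8.png",np.hstack([cv2.resize(a[100:360,127:387],(400,400)),cv2.resize(s[v-35:v+65,u-50:u+50],(400,400),interpolation=2)]))
E
```

```text
time_s: 13.35
tcp_pos: [0.4747, 0.2971, 0.2084]
ee_rot: [0.647, 0.762, -0.001, -0.0]
ft_force: [0.7, 0.4, -1.0]
opening: 0.0223
grasp_force: 24.6
[0.4747 0.2971 0.2084]
tip w [258.802  224.6082] s [217.7365 115.7439] collar s [217.1866  97.4667] bottle s [218.9798 145.943 ]
```

View pics/c8.png

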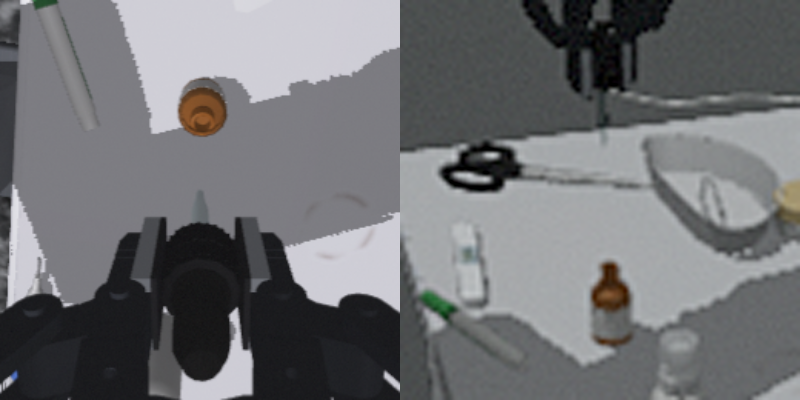

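Crops: the tip is clean, hanging straight below the fingers at about wrist (257,223) and side (218,116) as predicted. The bottle still stands where it was. I carry it across now.

```bash
echo '[[0,0,0,-0.01,-0.001,0,0.02],[0,0,0,-0.035,-0.004,0,0.02],[0,0,0,-0.07,-0.009,0,0.02],[0,0,0,-0.11,-0.014,0,0.02],[0,0,0,-0.15,-0.019,0,0.02],[0,0,0,-0.19,-0.023,0,0.02],[0,0,0,-0.23,-0.028,0,0.02],[0,0,0,-0.27,-0.033,0,0.02],[0,0,0,-0.31,-0.038,0,0.02],[0,0,0,-0.35,-0.043,0,0.02],[0,0,0,-0.39,-0.048,0,0.02],[0,0,0,-0.43,-0.053,0,0.02],[0,0,0,-0.47,-0.058,0,0.02],[0,0,0,-0.51,-0.063,0,0.02],[0,0,0,-0.55,-0.068,0,0.02],[0,0,0,-0.58,-0.072,0,0.02],[0,0,0,-0.593,-0.073,0,0.02],[0,0,0,-0.598,-0.074,0,0.02],[0,0,0,-0.598,-0.074,0,0.02],[0,0,0,-0.598,-0.074,0,0.02]]' > rows.txt && python3 jog.py rows.txt
echo '[[0,0,0,0,0,0.02,0.02],[0,0,0,0,0,0.04,0.02],[0,0,0,0,0,0.055,0.02],[0,0,0,0,0,0.065,0.02],[0,0,0,0,0,0.065,0.02],[0,0,0,0,0,0.065,0.02]]' > rows.txt && python3 jog.py rows.txt
cat > fin.py <<'E'
from h import *
import sys
np.set_printoptions(precision=4,suppress=True)
P=env.camera_params("wrist"); o=env.get_obs(); t=o["tcp_pos"]; print(t,o["ft_force"]); a=env.grab_frame("wrist"); s=env.grab_frame("side"); n=sys.argv[1]
cv2.imwrite(f"pics/w{n}.png",a);cv2.imwrite(f"pics/s{n}.png",s)
tip=t+[0,0,-.0405]; M=np.array([.4987,-.3045,.068])
for nm,X in(("tip",tip),("mouth",M)): print(nm,proj("wrist",X,P),proj("side",X))
u,v=proj("wrist",M,P).astype(int); u2,v2=proj("side",M).astype(int); print(u-40,v-50,u2-25,v2-35)
cv2.imwrite(f"pics/c{n}.png",np.hstack([cv2.resize(a[v-50:v+30,u-40:u+40],(400,400),interpolation=2),cv2.resize(s[v2-35:v2+15,u2-25:u2+25],(400,400),interpolation=2)]))
E
python3 fin.py 9
```

```text
time_s: 15.45
tcp_pos: [0.4989, -0.3034, 0.2092]
ee_rot: [0.647, 0.763, 0.0, -0.0]
ft_force: [-0.3, 0.3, -0.0]
opening: 0.0219
grasp_force: 24.6
time_s: 16.05
tcp_pos: [0.4994, -0.3042, 0.1449]
ee_rot: [0.647, 0.763, 0.0, 0.0]
ft_force: [-0.1, -0.7, 0.8]
opening: 0.0223
grasp_force: 24.6
[ 0.4994 -0.3042  0.1449] [-0.0946 -0.7092  0.7843]
tip [258.6983 224.5994] [302.5609 276.0806]
mouth [257.4563 204.635 ] [300.6206 288.6993]
217 154 275 253
```

View pics/c9.png

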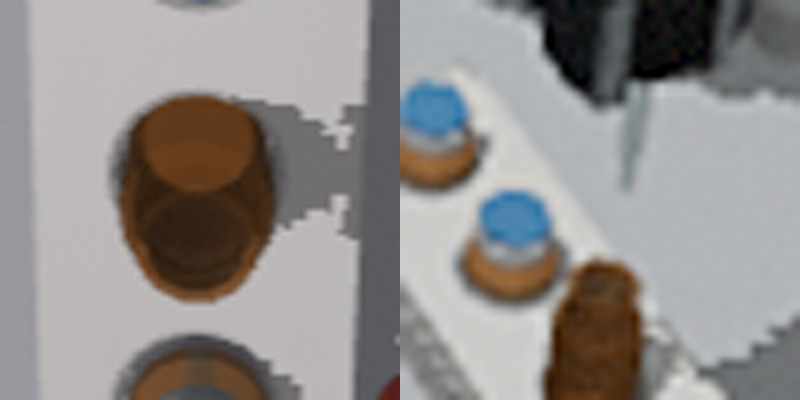

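Crops: the vial's mouth is centred at about wrist (257,203), or (301,288) in the side view, and the tip at (303,276). Both are offset the same way from the predictions, so they are aligned within about 1 mm. I lower 31 mm.

```bash
echo '[[0,0,0,0,0,0.01,0.02],[0,0,0,0,0,0.018,0.02],[0,0,0,0,0,0.025,0.02],[0,0,0,0,0,0.028,0.02],[0,0,0,0,0,0.03,0.02],[0,0,0,0,0,0.03,0.02],[0,0,0,0,0,0.03,0.02],[0,0,0,0,0,0.03,0.02]]' > rows.txt && python3 jog.py rows.txt; python3 fin.py 10
```

```text
time_s: 16.95
tcp_pos: [0.4993, -0.305, 0.1146]
ee_rot: [0.647, 0.762, -0.0, 0.0]
ft_force: [0.6, -0.0, -0.3]
opening: 0.022
grasp_force: 24.6
[ 0.4993 -0.305   0.1146] [ 0.646  -0.0286 -0.282 ]
tip [258.6418 224.6298] [301.2435 286.7554]
mouth [257.8687 219.9698] [300.6206 288.6993]
217 169 275 253
```

View pics/c10.png

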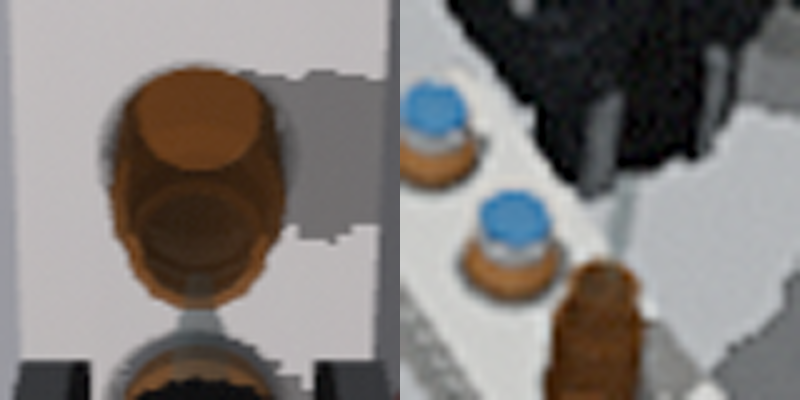

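Crop: the tip is at about wrist (256,224), and the mouth centre at about (256,216). Allowing for the 6 mm height difference, the tip is about 1.5–2 mm too far towards −y. I nudge it over and hand in.

```bash
echo '[[0,0,0,0.001,0,0,0.02],[0,0,0,0.0018,0,0,0.02],[0,0,0,0.0018,0,0,0.02],[0,0,0,0.0018,0,0,0.02],[0,0,0,0.0018,0,0,0.02],[0,0,0,0.0018,0,0,0.02],[0,0,0,0.0018,0,0,0.02]]' > rows.txt && python3 jog.py rows.txt && python3 -c "
from bench import env
print(env.get_obs()['qvel'].round(4), env.hand_in())"
```

```text
time_s: 17.75
tcp_pos: [0.4988, -0.303, 0.1143]
ee_rot: [0.647, 0.762, -0.0, 0.0]
ft_force: [-0.6, -1.5, -0.4]
opening: 0.0223
grasp_force: 24.6
the job is handed in; nothing more can be done
[-0.0006 -0.0018 -0.0013 -0.0001 -0.001  -0.0008] None
```

Handed in at 17.8 s, with no verdict returned: the vial stands let go in the free hole, and the dropper is held upright with its tip an estimated 6 mm above the mouth and within about 1 mm of its centre.

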